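Chock the drying reservoir and fold its stop away

ROBOT

A 6-joint arm with a two-finger parallel gripper is mounted at the origin on the work surface. World frame = base frame: x ahead of the robot, y to its left, z up, the work surface at z = 0. Lengths are in m, angles in degrees, forces in N, time in s.
With the tool pointing down it reaches from about 0.35 to 0.875 m from the base axis. Payload 4.2 kg.
Tool frame: the origin (TCP) lies on the centre line of the jaws, within the pads' length; the fingertips stand 25 mm ahead of it and the grasp point (between the pads) lies 6 mm ahead of it; z points along the fingers, y is the line along which they close (so a half turn about z gives the same grasp; the last joint's range is limited). The gripper opens to 87 mm and grips with 3 to 60 N. Pads are 19 mm wide; open, the fingers measure 117 mm over their backs; the gripper's body (75 mm by 190 mm) begins 51 mm behind the grasp point.
Start: joints at [-51.417, 22.042, 0.453, 0, -68.411, -14.817], TCP at [0.252, -0.572, 0.248] pointing down, gripper open.
Joint ranges: [-179.83, 179.83], [-69.29, 118.12], [-61.27, 80.66], [-181.25, 117.63], [-171.15, -9.14], [-177.46, 177.46]. Speed limits (degrees/s): [159.86, 159.86, 180, 180, 180, 180].

INTERFACE

Orientations are given as a 3x3 rotation matrix whose columns are the frame's x, y, z axes.
In Python, from station import r gives the robot as it stands.
- The arm moves only by the tool move_arm, never from a script. Its argument "series" is a list of rows, each an object with "grip": the opening, from 0 (shut) to 1 (fully open); "xyz": the shift along the tool's x, y, z in mm, a list of three; "angular": the turn, a rotation vector about the tool's x, y, z in rad, a list of three. A call has 1 to 10 rows; each row is the pose to reach, as a shift and turn from the pose commanded when the call began, along the tool's axes at that moment; what a row does not reach only later rows make up. A row lasts 1/10 s, in which the tool goes at most 50 mm and 8.59 degrees, less where a joint would pass 70% of its speed; a pose out of reach is approached as far as the arm can. A call with a gripper value outside its range is refused whole. The fingers move at their own pace and stop on an object; the grip force is fixed at half the most. Time passes only in rows, so rows that repeat a pose let the fingers close. It gives the time, the measured TCP pose, the force, the opening and the grip force at its end, in the units of the state.
- r.sense(): the state, without advancing time (a new reading comes with each control period).
- r.capture(name): name is "scene" or "top"; returns a dict with "img" (400x640x3 uint8, red, green, blue), "camera_matrix" (3x3 intrinsics, pixels), "k1" (the pictures are not rectified: a ray, as slopes to the right and down, at radius r is drawn at 1 + k1 r^2 times it, then the intrinsics apply), "rvec" (rotation vector, rad) and "tvec" (3), from world to camera coordinates, as OpenCV has them. Camera axes: x right, y down, z forward; pixel columns grow to the right and rows downward; lengths in m; the calibration is good to about 2 mm. A picture is of the moment at which its call begins. There is no depth.
- r.finish_job(): hands the job in; it is judged then, once.
The state is a dict: "time_s": time; "joints": joint angles; "joint_velocities": joint speeds; "effort": joint torques, N m; "tcp_pos": TCP position; "ee_rot": TCP orientation; "wrist_force": force on the tool from outside, world axes, zero at the start; "moment": the same for the moment, N m; "gripper_width": opening from 0.0 (shut) to 1.0 (fully open); "gripper_force": force on a finger pad.
Only numpy, scipy, OpenCV 4.12 (cv2) and the standard library are available. Lean on these libraries where they do the work, as an engineer would, in place of code of your own. Each camera call takes 0.05 s, during which the arm holds its last target. There are 200 camera calls.

TASK

A round reservoir bottle lies across a tilted drain board, kept from rolling by a folding stop. Set the rubber wedge chock on the board, thin edge first, and push it gently up snug against the middle of the bottle's low side without shoving the bottle up the board; let go of it, then fold the stop down flat by its lever so that the chock alone holds the bottle where it is. The bottle must not roll away; leave the plain rubber block, the wash bottle and the beaker where they are.

Things in the scene. Friction and masses are not known exactly. Their poses are not given: they have to be found in the camera images.
- drain_board: Grey-blue plastic drain board on feet, fixed, 280 mm long (x), 230 mm wide (y). Origin: on the bench below its centre; z up, x horizontal, pointing uphill. The flat top rises 6 degrees (0.105 rad) towards +x and is 50 mm above the origin at the centre; the low edge faces roughly towards the robot. A 22 mm lip closes the high edge.
- bottle_center (a point): Centre of the loose white reservoir bottle: a cylinder 76 mm in diameter, 190 mm long, 230 to 450 g, lying across the board (its y along the board's y) against the stop, a small drain valve at its -y end. The point is on its axis, half-way along, 38 mm off the board's top. Unheld it rolls downhill (board -x).
- chock_grip (a point): Loose tan rubber wedge chock, 180 g, 70 mm long (x), 44 mm wide (y), on the bench left or right of the board. This point: middle of its thick, flat-topped part (40 mm high, 25 mm long), 20 mm above its underside; grip here across the width. The ramp falls at 39 degrees towards +x to a 3 mm thin edge. Snug, the bottle's centre is 70 mm ahead along the slope.
- stop (a joint): Angle of the folding steel stop, rad: 0 upright (its two prongs, 66 mm tall, 80 mm either side of the board's middle, stand against the bottle's low side), 1.57 folded towards the low edge, flush in two slots. Stiff hinge, stays where left, 1 to 2 N at the lever. Its shaft is flush in the board: the chock slides over it, between the prongs.
- stop_grip (a point): Grip point on the stop's lever, a steel bar 12 mm wide (along board y), 10 mm thick, that stands beside the board on its +y side and turns with the stop. The point is on the bar's mid-line, 65 mm along it from the shaft; 19 mm of bar lie beyond. At stop = 0 its x points uphill along the slope, y along the shaft, z up the lever.
- stop_hinge (a point): Point on the axis of the stop's shaft, in the lever's plane (145 mm to the board's +y side), about 45 mm above the bench. The axis runs along the board's y. The lever's mid-line passes through it.
- block_center (a point): Bystander: plain rectangular tan rubber block, 70 x 44 x 40 mm, not a wedge; the point is its centre. It lies on the other side of the board from the chock.
- wash_bottle: Bystander: white squeeze wash bottle with red cap and bent spout, 68 mm in diameter, 207 mm tall, standing right of the board at the back; origin at its underside.
- beaker: Bystander: white open beaker, 70 mm in diameter, 85 mm tall, standing left of the board at the back; origin at its underside.
- chock_toe (a point): Middle of the chock's thin edge, on its underside, 53 mm ahead (+x) of chock_grip and 20 mm lower.
Not all that is in view belongs to the job. Leave any purple look-alike of the part that bears chock_grip alone. What is shaped like the part that bears bottle_center but purple or yellow is not meant.

How it is judged (in metres and radians):
On the way, in this order (a step that is already met when the one before it is completed fails the run):
1. with the stop still upright, the chock lies flat on the board, ramp snug (gap under about 4 mm) against the middle of the bottle's low side, and is let go of (x of bottle_center in the frame of chock_grip between 0.062 and 0.0745 m and y of chock_grip in the frame of bottle_center between -0.03 and 0.03 m and angle between chock_grip's own z axis and vertical below 0.2 rad and z of chock_grip in the frame of drain_board above 0.05 m and x of chock_grip in the frame of drain_board below 0 m and value of joint stop below 0.2 rad and contact force between the fingers and chock below 0.05 N), for 0.2 s.
2. the stop is folded down flat (value of joint stop above 1.3 rad), for 0.1 s.
At the end, for the whole second after the job is handed in: The stop is folded beyond 1.3 rad; the chock lies flat on the board (tilt under 0.2 rad) with its ramp in contact with the bottle's low side, within 30 mm of the middle of its length; the bottle is at rest within 20 mm of where it started (x of bottle_center in the frame of chock_grip between 0.062 and 0.0745 m and y of chock_grip in the frame of bottle_center between -0.03 and 0.03 m and angle between chock_grip's own z axis and vertical below 0.2 rad and z of chock_grip in the frame of drain_board above 0.05 m and x of chock_grip in the frame of drain_board below 0 m and value of joint stop above 1.3 rad and contact force between chock and reservoir above 0.05 N and distance of bottle_center from where it was at the start of the episode below 0.02 m and linear speed of each of reservoir, chock below 0.01 m/s); the robot touches nothing.
It fails at once if the bottle rolled or was pushed more than 30 mm (distance of bottle_center from where it was at the start of the episode above 0.03 m).
It fails at once if the rubber block was disturbed (over 30 mm) (distance of block_center from where it was at the start of the episode above 0.03 m).
It fails at once if the wash bottle was disturbed (over 30 mm) or tipped (distance of wash_bottle from where it was at the start of the episode above 0.03 m or angle between wash_bottle's own z axis and vertical above 0.3 rad).
It fails at once if the beaker was disturbed (over 30 mm) or tipped (distance of beaker from where it was at the start of the episode above 0.03 m or angle between beaker's own z axis and vertical above 0.3 rad).
It also fails if it takes over 59 s, if anything falls off the work surface, if the arm or the gripper's body presses on something with over 40 N, if the wrist force passes 120 N, or if a joint passes its speed limit or range.

## Working session

There is one attempt and no reset: what is moved stays moved. The work goes in short steps, Python scripts to look and compute and a tool call to move; the robot and the scene stay as the last step left them, time stands still between calls to the robot, and variables do not carry over. Pictures are saved under pics/ and viewed, at most 10 in all, crops included, and the job is handed in when it is done.

Besides the shell and the picture viewer there is one more tool, called after "Request:" as name([rows], argument=value, ...), one row to a line, values as JSON. move_arm: Moves the arm, as the interface text tells. Its arguments: {"type":"object","properties":{"series":{"type":"array"}},"required":["series"]}

```bash
mkdir -p pics; ls; cat > h.py <<'E'
import numpy as np, cv2
from station import r
def cap(n):
    c=r.capture(n); c['R']=cv2.Rodrigues(np.array(c['rvec'],float))[0]; c['t']=np.array(c['tvec'],float).ravel(); return c
def dist(c): 
    return np.array([c['k1'],0,0,0,0],float)
def ray(c,uv):
    p=cv2.undistortPoints(np.array([[uv]],float),np.array(c['camera_matrix'],float),dist(c)).ravel()
    return -c['R'].T@c['t'], c['R'].T@np.array([p[0],p[1],1])
def plane(c,uv,z):
    o,d=ray(c,uv); return o+d*(z-o[2])/d[2]
def tri(c1,u1,c2,u2):
    o1,d1=ray(c1,u1);o2,d2=ray(c2,u2)
    s=np.linalg.lstsq(np.array([d1,-d2]).T,o2-o1,rcond=None)[0]
    a,b=o1+s[0]*d1,o2+s[1]*d2
    return (a+b)/2,np.linalg.norm(a-b)
def proj(c,P):
    return cv2.projectPoints(np.array([P],float),np.array(c['rvec'],float),c['t'],np.array(c['camera_matrix'],float),dist(c))[0].ravel()
E
python3 - <<'E'
from h import *
import pickle
for n in('scene','top'):
    c=cap(n); cv2.imwrite(f'pics/{n}0.png',c['img'][:,:,::-1]); pickle.dump(c,open(n+'0.pkl','wb'))
    print(n,-c['R'].T@c['t'],c['R'][2],c['camera_matrix'],c['k1'])
print(r.sense())
E
```

```text
pics
scene [ 1.19507847 -0.34839683  1.17284736] [-0.56107456  0.23332301 -0.79420131] [[442.66224191   0.         320.17891924]
 [  0.         442.66224191 195.00949568]
 [  0.           0.           1.        ]] -0.08628515947687622
top [ 0.32453786 -0.01503513  1.60688851] [ 0.0680423   0.01465663 -0.99757477] [[472.49995682   0.         322.77742189]
 [  0.         472.49995682 196.96806257]
 [  0.           0.           1.        ]] -0.1347848546370186
{'time_s': 0.1, 'joints': array([-5.14176474e+01,  2.20883544e+01,  3.85743819e-01, -2.57185973e-02,
       -6.84125987e+01, -1.48169895e+01]), 'joint_velocities': array([ 0.09259703, -0.0868165 ,  0.19963972,  0.08068916,  0.08338714,
       -0.0259051 ]), 'effort': array([-1.18624601e-03, -3.91690421e+01,  1.87934858e+01,  4.23176318e+00,
        1.34965187e-02, -7.14783027e-05]), 'tcp_pos': array([ 0.25168443, -0.57152853,  0.24653412]), 'ee_rot': array([[-9.15270114e-01, -4.02839617e-01, -9.27701108e-04],
       [-4.02840670e-01,  9.15268288e-01,  1.83212547e-03],
       [ 1.11042684e-04,  2.05060542e-03, -9.99997891e-01]]), 'wrist_force': array([-0.10201612,  0.67647884,  0.91105428]), 'moment': array([ 0.02022856, -0.00283268, -0.00902766]), 'gripper_force': 0.0, 'gripper_width': 1.0008938731018242}
```

View pics/scene0.png

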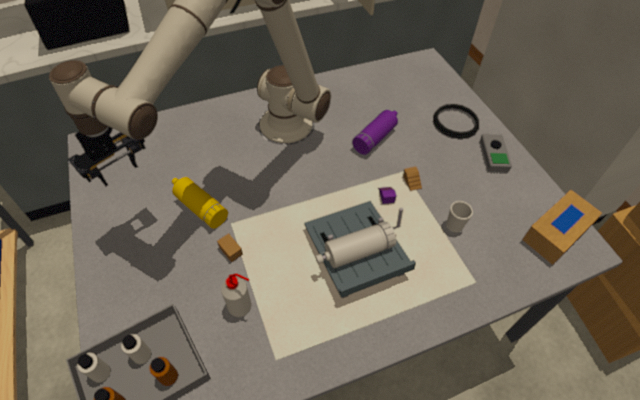

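View pics/top0.png

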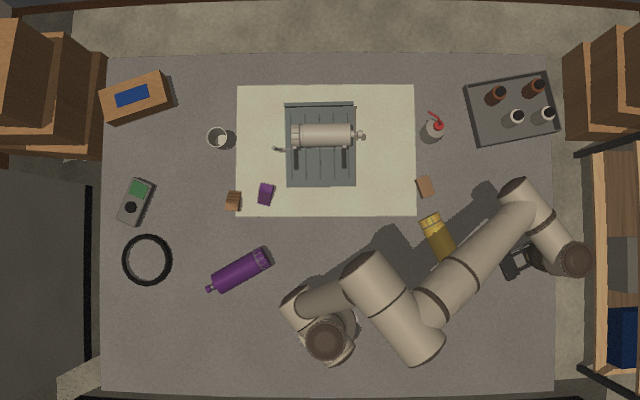

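The pictures show the board at top (320,140), the bottle at (325,135) and the lever at (278,149). There are two tan parts, at top (233,200) and (425,186), and a purple decoy at (266,194). I'll zoom in to tell the tan parts apart.

```bash
python3 - <<'E'
import pickle,cv2,numpy as np
s=pickle.load(open('scene0.pkl','rb'))['img'][:,:,::-1];t=pickle.load(open('top0.pkl','rb'))['img'][:,:,::-1]
z=lambda i,x,y,w,h,W,H:cv2.resize(i[y:y+h,x:x+w],(W,H),interpolation=cv2.INTER_CUBIC)
a=np.hstack([z(s,375,155,60,45,400,300),z(s,210,225,60,45,400,300)])
b=np.hstack([z(t,215,175,60,45,400,300),z(t,400,165,60,45,400,300)])
cv2.imwrite('pics/z1.png',np.vstack([a,b]))
a=np.hstack([z(s,295,190,128,110,400,344),z(t,262,95,128,110,400,344)])
cv2.imwrite('pics/z2.png',cv2.resize(a,(800,600)) if 0 else a)
E
```

```text
(no output)
```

View pics/z1.png

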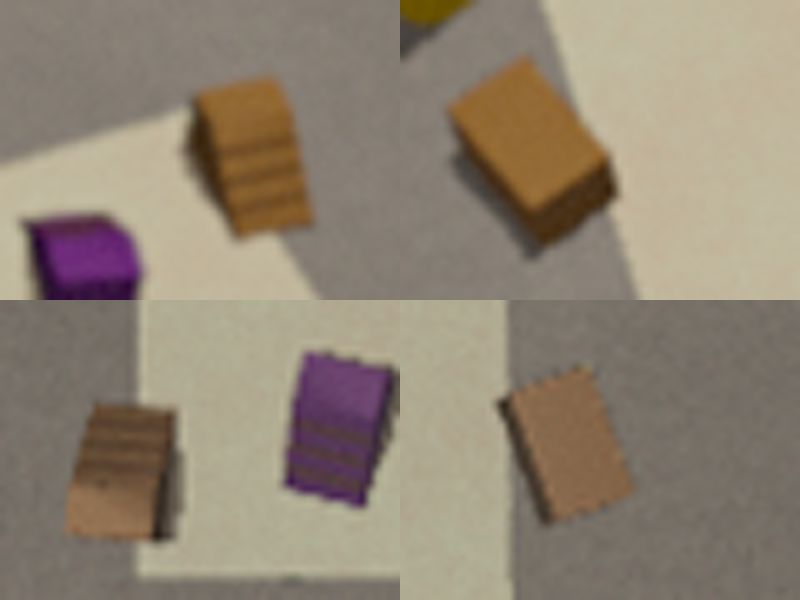

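View pics/z2.png

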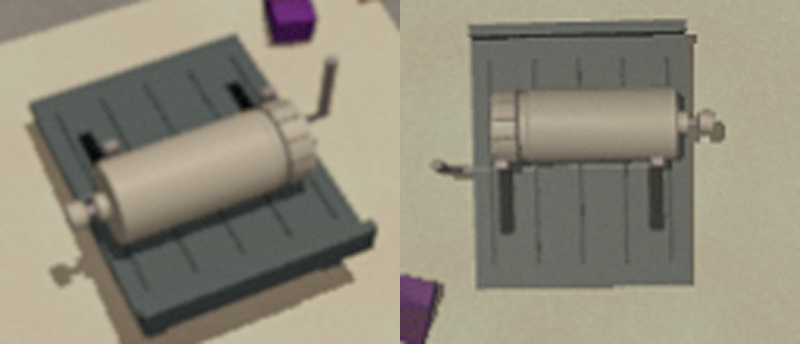

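Left tan part at top (233,200) is the wedge chock: ribbed ramp, thin edge uphill. The right one at (425,186) is the plain block. The lever tip is at top (273.5,148).

```bash
python3 - <<'E'
from h import *
import pickle
s=pickle.load(open('scene0.pkl','rb'));t=pickle.load(open('top0.pkl','rb'))
T=lambda x,y:((x+.5)/3.125-.5+262,(y+.5)/3.127-.5+95)
S=lambda x,y:((x+.5)/3.125-.5+295,(y+.5)/3.127-.5+190)
C=lambda x,y:((x+.5)/6.667-.5+215,(y+.5)/6.667-.5+175)
np.set_printoptions(precision=4,suppress=True)
L,e1=tri(t,T(78,289),s,S(237,38));R,e2=tri(t,T(293,284),s,S(30,103))
print('low corners',L,e1,R,e2)
Lp,Rp=plane(t,T(78,289),.0355),plane(t,T(293,284),.0355);print(Lp,Rp)
d=(Lp-Rp)[:2];print('width',np.hypot(*d),'yaw deg',np.degrees(np.arctan2(-d[0],d[1])))
print('lever tip',tri(t,T(36,165),s,S(332,60)))
# bottle silhouette in top by eye: left/right ends, top/bottom edges at z~.09
for q in [(90,125),(278,122),(185,90),(185,162)]: print('bottle',plane(t,T(*q),.09))
# chock contour mask in both views
for n,c,(x,y,w,h) in(('top',t,(215,175,35,45)),('scene',s,(395,160,35,35))):
    hsv=cv2.cvtColor(c['img'][y:y+h,x:x+w],cv2.COLOR_RGB2HSV)
    m=((hsv[...,1]>85)&(hsv[...,0]<25)).astype('uint8')
    cs=max(cv2.findContours(m,0,2)[0],key=cv2.contourArea)
    print(n,m.sum(),(cs.reshape(-1,2)+[x,y])[:,:].min(0),(cs.reshape(-1,2)+[x,y]).max(0),cv2.minAreaRect(cs))
P=[plane(t,C(95,103),.003),plane(t,C(175,110),.003),plane(t,C(67,230),.04),plane(t,C(157,238),.04)]
print(*P,sep='\n')
f=(P[0]+P[1])/2-(P[2]+P[3])/2;print('len',np.hypot(*f[:2]),'yaw',np.degrees(np.arctan2(f[1],f[0])))
print(np.degrees(np.arctan2(-(P[0]-P[1])[0],(P[0]-P[1])[1])),np.degrees(np.arctan2(-(P[2]-P[3])[0],(P[2]-P[3])[1])))
E
```

```text
low corners [0.4668 0.1307 0.024 ] 0.00165372739406945 [ 0.4706 -0.0999  0.031 ] 0.0031065809374672625
[0.4654 0.1289 0.0355] [ 0.4696 -0.1011  0.0355]
width 0.23000534307582407 yaw deg 1.0484772612101576
lever tip (array([0.5846, 0.1639, 0.1222]), np.float64(0.0009644105715221534))
bottle [0.6322 0.1119 0.09  ]
bottle [ 0.634  -0.0841  0.09  ]
bottle [0.6686 0.0126 0.09  ]
bottle [0.5924 0.0129 0.09  ]
top 263 [225 191] [240 210] ((17.400989532470703, 25.490097045898438), (14.229032516479492, 19.602231979370117), 5.710593223571777)
scene 334 [403 166] [421 190] ((16.529409408569336, 18.382354736328125), (23.10309410095215, 16.052854537963867), 77.47119140625)
[0.4593 0.3312 0.003 ]
[0.4555 0.2895 0.003 ]
[0.3923 0.3369 0.04  ]
[0.3882 0.2911 0.04  ]
len 0.06728253495563818 yaw -3.089183202579965
-5.267320502978516 -5.174053714881518
```

```bash
cat >> h.py <<'E'
from scipy.spatial.transform import Rotation as Ro
def toolR(yaw,pitch=0):  # yaw of the held chock's x, pitch = slope up, deg
    return (Ro.from_euler('ZY',[yaw,-pitch],degrees=True)).as_matrix()@np.diag([-1.,1,-1])
def go(gp,R):  # grasp point target -> tool shift mm, rotvec
    s=r.sense(); R0=np.array(s['ee_rot']); tcp=np.array(gp)-.006*R[:,2]
    print('xyz',np.round(R0.T@(tcp-s['tcp_pos'])*1000,1),'ang',np.round(Ro.from_matrix(R0.T@R).as_rotvec(),4))
def st():
    s=r.sense(); R=np.array(s['ee_rot']); print('t',round(s['time_s'],2),'gp',np.round(s['tcp_pos']+.006*R[:,2],4),'F',np.round(s['wrist_force'],2),'w',round(s['gripper_width'],3),'gf',round(s['gripper_force'],2),'J',np.round(s['joints'],1))
E
python3 - <<'E'
from h import *
go([.5,-.1,.28],toolR(-5)); go([.4035,.3138,.12],toolR(-5))
E
```

```text
xyz [-417.2  331.6  -38.8] ang [ 0.002  -0.0006  0.5019]
xyz [-495.6  748.9  122. ] ang [ 0.002  -0.0006  0.5019]
```

Request:
move_arm([
  {"grip":1,"xyz":[-415,330,-40],"angular":[0,0,0.2]},
  {"grip":1,"xyz":[-415,330,-40],"angular":[0,0,0.5]},
  {"grip":1,"xyz":[-415,330,-40],"angular":[0,0,0.5]},
  {"grip":1,"xyz":[-415,330,-40],"angular":[0,0,0.5]},
  {"grip":1,"xyz":[-415,330,-40],"angular":[0,0,0.5]},
  {"grip":1,"xyz":[-415,330,-40],"angular":[0,0,0.5]},
  {"grip":1,"xyz":[-415,330,-40],"angular":[0,0,0.5]},
  {"grip":1,"xyz":[-415,330,-40],"angular":[0,0,0.5]},
  {"grip":1,"xyz":[-415,330,-40],"angular":[0,0,0.5]},
  {"grip":1,"xyz":[-415,330,-40],"angular":[0,0,0.5]},
])

```text
time_s: 1.1
tcp_pos: [0.4799, -0.1369, 0.2845]
ee_rot: [[-0.996, 0.085, -0.0], [0.085, 0.996, 0.0], [0.0, 0.0, -1.0]]
wrist_force: [1.2, 0.3, -0.0]
gripper_width: 1.0
gripper_force: 0.0
```

```bash
python3 -c "
from h import *
st();go([.4035,.3138,.12],toolR(-5))"
```

```text
t 1.1 gp [ 0.4799 -0.1369  0.2785] F [ 1.17  0.26 -0.05] w 1.0 gf 0.0 J [  2.7   8.2 -13.2  -0.  -68.6 -97.6]
xyz [114.4 442.6 158.6] ang [ 0.0001 -0.0002  0.0022]
```

Request:
move_arm([
  {"grip":1,"xyz":[115,440,110],"angular":[0,0,0]},
  {"grip":1,"xyz":[115,440,110],"angular":[0,0,0]},
  {"grip":1,"xyz":[115,440,110],"angular":[0,0,0]},
  {"grip":1,"xyz":[115,440,110],"angular":[0,0,0]},
  {"grip":1,"xyz":[115,440,110],"angular":[0,0,0]},
  {"grip":1,"xyz":[115,440,110],"angular":[0,0,0]},
  {"grip":1,"xyz":[115,440,110],"angular":[0,0,0]},
  {"grip":1,"xyz":[115,440,110],"angular":[0,0,0]},
  {"grip":1,"xyz":[115,440,110],"angular":[0,0,0]},
  {"grip":1,"xyz":[115,440,110],"angular":[0,0,0]},
])

```text
time_s: 2.1
tcp_pos: [0.4014, 0.3124, 0.173]
ee_rot: [[-0.997, 0.082, -0.001], [0.082, 0.997, -0.001], [0.001, -0.001, -1.0]]
wrist_force: [0.0, -0.7, -1.2]
gripper_width: 1.002
gripper_force: 0.0
```

```bash
python3 -c "
from h import *
c=cap('scene');st();go([.4035,.3138,.024],toolR(-5))
u,v=proj(c,[.41,.31,.05]).astype(int);cv2.imwrite('pics/a1.png',cv2.resize(c['img'][v-60:v+60,u-80:u+80,::-1],(640,480),interpolation=cv2.INTER_CUBIC))"
```

```text
t 2.15 gp [0.4016 0.3129 0.1667] F [ 0.57  1.85 -0.04] w 1.003 gf 0.0 J [  56.2   14.9  -21.8   -0.   -53.4 -150.9]
xyz [ -2.    1.2 142.7] ang [-0.0011 -0.0009  0.006 ]
```

Request:
move_arm([
  {"grip":1,"xyz":[-2,1,50],"angular":[0,0,0]},
  {"grip":1,"xyz":[-2,1,95],"angular":[0,0,0]},
  {"grip":1,"xyz":[-2,1,125],"angular":[0,0,0]},
  {"grip":1,"xyz":[-2,1,142],"angular":[0,0,0]},
  {"grip":1,"xyz":[-2,1,142],"angular":[0,0,0]},
  {"grip":0.3,"xyz":[-2,1,142],"angular":[0,0,0]},
  {"grip":0.3,"xyz":[-2,1,142],"angular":[0,0,0]},
  {"grip":0.3,"xyz":[-2,1,142],"angular":[0,0,0]},
  {"grip":0.3,"xyz":[-2,1,142],"angular":[0,0,0]},
  {"grip":0.3,"xyz":[-2,1,142],"angular":[0,0,0]},
])

```text
time_s: 3.15
tcp_pos: [0.4048, 0.3103, 0.0332]
ee_rot: [[-0.996, 0.085, 0.001], [0.085, 0.996, 0.001], [-0.001, 0.001, -1.0]]
wrist_force: [-0.6, -0.7, -0.2]
gripper_width: 0.633
gripper_force: 0.0
```

```bash
python3 -c "
from h import *
st()
c=cap('scene');u,v=proj(c,[.41,.31,.05]).astype(int);cv2.imwrite('pics/a2.png',cv2.resize(c['img'][v-60:v+60,u-80:u+80,::-1],(640,480),interpolation=cv2.INTER_CUBIC))"
```

```text
t 3.15 gp [0.4048 0.3103 0.0272] F [-0.63 -0.73 -0.16] w 0.633 gf 0.0 J [  55.7   26.4  -30.1   -0.   -33.4 -150.6]
```

View pics/a2.png

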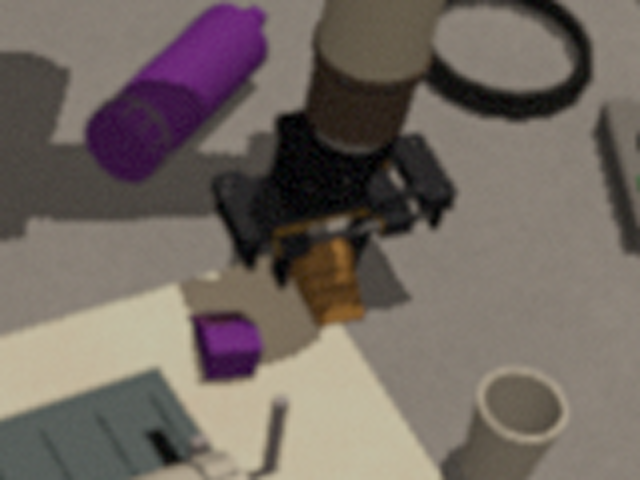

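The picture shows the fingers on both sides of the chock at (325,260) and still closing. I'll keep closing, then lift.

Request:
move_arm([
  {"grip":0.3,"xyz":[0,0,2],"angular":[0,0,0]},
  {"grip":0.3,"xyz":[0,0,2],"angular":[0,0,0]},
  {"grip":0.3,"xyz":[0,0,2],"angular":[0,0,0]},
  {"grip":0.3,"xyz":[0,0,2],"angular":[0,0,0]},
  {"grip":0.3,"xyz":[0,0,2],"angular":[0,0,0]},
])

```text
time_s: 3.7
tcp_pos: [0.4053, 0.3111, 0.0316]
ee_rot: [[-0.996, 0.084, 0.002], [0.084, 0.996, 0.002], [-0.002, 0.002, -1.0]]
wrist_force: [-1.4, 1.3, 6.7]
gripper_width: 0.508
gripper_force: 29.8
```

```bash
python3 -c "
from h import *
st()"
```

```text
t 3.7 gp [0.4053 0.3111 0.0256] F [-1.37  1.26  6.66] w 0.508 gf 29.82 J [  55.8   26.6  -30.1    0.   -33.1 -150.6]
```

Request:
move_arm([
  {"grip":0.3,"xyz":[0,0,-30],"angular":[0,0,0]},
  {"grip":0.3,"xyz":[0,0,-70],"angular":[0,0,0]},
  {"grip":0.3,"xyz":[0,0,-110],"angular":[0,0,0]},
  {"grip":0.3,"xyz":[0,0,-140],"angular":[0,0,0]},
  {"grip":0.3,"xyz":[0,0,-140],"angular":[0,0,0]},
  {"grip":0.3,"xyz":[0,0,-140],"angular":[0,0,0]},
])

```text
time_s: 4.3
tcp_pos: [0.404, 0.3095, 0.1701]
ee_rot: [[-0.996, 0.086, -0.001], [0.086, 0.996, 0.0], [0.001, -0.0, -1.0]]
wrist_force: [-1.0, -0.2, -2.0]
gripper_width: 0.506
gripper_force: 29.8
```

```bash
python3 - <<'E'
from h import *
st();np.set_printoptions(precision=4,suppress=True)
c=cap('scene')
t=cap('top');cv2.imwrite('pics/a3.png',np.vstack([cv2.resize(c['img'][150:280,330:480,::-1],(600,300)),cv2.resize(t['img'][130:230,205:305,::-1],(600,300))]))
yaw=1.05;gam=6
B=np.array([.6305,.0150,.0905]);u=np.array([np.cos(np.radians(6)),np.sin(np.radians(1.05)),np.sin(np.radians(6))]);n=np.array([-np.sin(np.radians(6)),0,np.cos(np.radians(6))])
snug=B-.070*u-.018*n; print('snug grip',snug)
g=snug-.035*u+.0055*n  # held point
print('pre',g, 'above'); go(g+.06*n,toolR(1.05,6)); go(g,toolR(1.05,6))
E
```

```text
t 4.3 gp [0.404  0.3095 0.1641] F [-0.97 -0.25 -2.01] w 0.506 gf 29.78 J [ 5.570e+01  1.510e+01 -2.200e+01 -1.000e-01 -5.290e+01 -1.506e+02]
snug grip [0.5628 0.0137 0.0653]
pre [0.5274 0.0131 0.0671] above
xyz [-141.9 -284.6   36.4] ang [-0.0086 -0.1075 -0.1039]
xyz [-148.3 -283.9   96.1] ang [-0.0086 -0.1075 -0.1039]
```

Request:
move_arm([
  {"grip":0.3,"xyz":[-142,-285,15],"angular":[-0.009,-0.107,-0.104]},
  {"grip":0.3,"xyz":[-142,-285,15],"angular":[-0.009,-0.107,-0.104]},
  {"grip":0.3,"xyz":[-142,-285,15],"angular":[-0.009,-0.107,-0.104]},
  {"grip":0.3,"xyz":[-142,-285,15],"angular":[-0.009,-0.107,-0.104]},
  {"grip":0.3,"xyz":[-142,-285,15],"angular":[-0.009,-0.107,-0.104]},
  {"grip":0.3,"xyz":[-142,-285,15],"angular":[-0.009,-0.107,-0.104]},
  {"grip":0.3,"xyz":[-142,-285,15],"angular":[-0.009,-0.107,-0.104]},
  {"grip":0.3,"xyz":[-142,-285,36],"angular":[-0.009,-0.107,-0.104]},
  {"grip":0.3,"xyz":[-142,-285,36],"angular":[-0.009,-0.107,-0.104]},
  {"grip":0.3,"xyz":[-142,-285,36],"angular":[-0.009,-0.107,-0.104]},
])

```text
time_s: 5.4
tcp_pos: [0.5209, 0.0137, 0.133]
ee_rot: [[-0.994, -0.019, 0.103], [-0.019, 1.0, 0.004], [-0.103, 0.002, -0.995]]
wrist_force: [-0.0, 0.3, -1.5]
gripper_width: 0.506
gripper_force: 29.8
```

```bash
cat >> h.py <<'E'
rad=np.radians
B=np.array([.6305,.0150,.0905]);U=np.array([np.cos(rad(6)),np.cos(rad(6))*np.sin(rad(1.05)),np.sin(rad(6))]);N=np.array([-np.sin(rad(6)),0,np.cos(rad(6))])
SN=B-.070*U-.018*N
E
python3 - <<'E'
from h import *
st(); go(SN-.035*U+.0055*N,toolR(1.05,6))
c=cap('scene');t=cap('top')
cv2.imwrite('pics/b1.png',np.hstack([cv2.resize(c['img'][150:310,270:430,::-1],(400,400),interpolation=2),cv2.resize(t['img'][90:220,255:385,::-1],(400,400),interpolation=2)]))
E
```

```text
t 5.4 gp [0.5215 0.0137 0.127 ] F [-0.03  0.27 -1.53] w 0.506 gf 29.78 J [  20.4   16.3  -28.1    2.9  -39.9 -111.4]
xyz [ 0.3 -0.8 60.2] ang [ 0.002  -0.0014  0.0007]
```

View pics/b1.png

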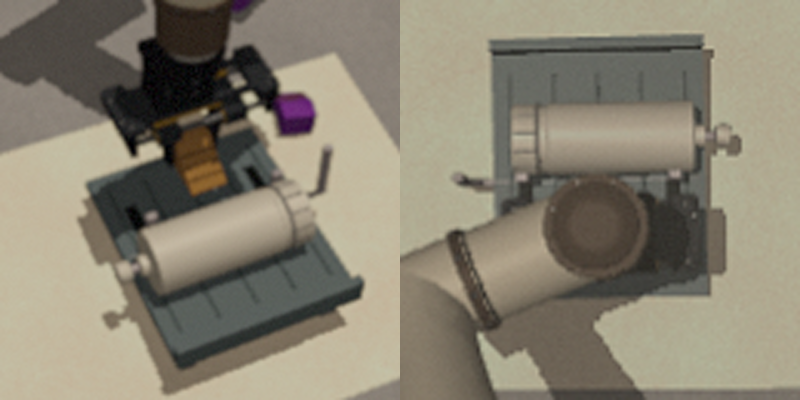

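The picture shows the chock held above the board at (200,165), toe towards the bottle's middle, and the bottle unmoved. Next I'll lower it.

Request:
move_arm([
  {"grip":0.3,"xyz":[0,0,30],"angular":[0,0,0]},
  {"grip":0.3,"xyz":[0,0,45],"angular":[0,0,0]},
  {"grip":0.3,"xyz":[0,0,52],"angular":[0,0,0]},
  {"grip":0.3,"xyz":[0,0,56],"angular":[0,0,0]},
  {"grip":0.3,"xyz":[0,0,56],"angular":[0,0,0]},
  {"grip":0.3,"xyz":[0,0,56],"angular":[0,0,0]},
])

```text
time_s: 6.1
tcp_pos: [0.5284, 0.0146, 0.0797]
ee_rot: [[-0.994, -0.02, 0.109], [-0.019, 1.0, 0.006], [-0.109, 0.004, -0.994]]
wrist_force: [-0.7, -0.3, -1.7]
gripper_width: 0.503
gripper_force: 29.8
```

Request:
move_arm([
  {"grip":0.3,"xyz":[0,0,2],"angular":[0,0,0]},
  {"grip":0.3,"xyz":[0,0,2],"angular":[0,0,0]},
  {"grip":0.3,"xyz":[0,0,2],"angular":[0,0,0]},
])

```text
time_s: 6.4
tcp_pos: [0.5281, 0.0143, 0.0771]
ee_rot: [[-0.994, -0.019, 0.107], [-0.018, 1.0, 0.006], [-0.108, 0.004, -0.994]]
wrist_force: [-0.2, -0.4, -1.6]
gripper_width: 0.508
gripper_force: 29.8
```

```bash
python3 - <<'E'
from h import *
st(); print((np.array(r.sense()['tcp_pos'])+.006*np.array(r.sense()['ee_rot'])[:,2]-SN)@np.array([U,N]).T)
E
```

```text
t 6.4 gp [0.5288 0.0143 0.0711] F [-0.22 -0.37 -1.62] w 0.508 gf 29.78 J [  20.1   21.6  -31.     3.5  -31.6 -111.9]
[-0.03317324  0.009344  ]
```

Request:
move_arm([
  {"grip":0.3,"xyz":[0,0,2],"angular":[0,0,0]},
  {"grip":0.3,"xyz":[0,0,2],"angular":[0,0,0]},
  {"grip":0.3,"xyz":[0,0,2],"angular":[0,0,0]},
])

```text
time_s: 6.7
tcp_pos: [0.5282, 0.0143, 0.0747]
ee_rot: [[-0.994, -0.019, 0.107], [-0.019, 1.0, 0.005], [-0.107, 0.003, -0.994]]
wrist_force: [0.1, -0.7, -2.1]
gripper_width: 0.503
gripper_force: 29.8
```

Request:
move_arm([
  {"grip":0.3,"xyz":[0,0,2],"angular":[0,0,0]},
  {"grip":0.3,"xyz":[0,0,2],"angular":[0,0,0]},
  {"grip":0.3,"xyz":[0,0,2],"angular":[0,0,0]},
])

```text
time_s: 7.0
tcp_pos: [0.5287, 0.0144, 0.0735]
ee_rot: [[-0.994, -0.019, 0.108], [-0.019, 1.0, 0.005], [-0.108, 0.003, -0.994]]
wrist_force: [-2.8, 0.9, 6.7]
gripper_width: 0.507
gripper_force: 29.8
```

Contact at the expected height. Next I'll slide it uphill slowly, along tool -x.

Request:
move_arm([
  {"grip":0.3,"xyz":[-4,0,-0.5],"angular":[0,0,0]},
  {"grip":0.3,"xyz":[-8,0,-0.5],"angular":[0,0,0]},
  {"grip":0.3,"xyz":[-12,0,-0.5],"angular":[0,0,0]},
  {"grip":0.3,"xyz":[-16,0,-0.5],"angular":[0,0,0]},
  {"grip":0.3,"xyz":[-20,0,-0.5],"angular":[0,0,0]},
  {"grip":0.3,"xyz":[-23,0,-0.5],"angular":[0,0,0]},
  {"grip":0.3,"xyz":[-25,0,-0.5],"angular":[0,0,0]},
  {"grip":0.3,"xyz":[-25,0,-0.5],"angular":[0,0,0]},
])

```text
time_s: 7.8
tcp_pos: [0.5533, 0.0145, 0.0761]
ee_rot: [[-0.994, -0.019, 0.106], [-0.018, 1.0, 0.005], [-0.106, 0.003, -0.994]]
wrist_force: [-3.5, -0.6, 4.3]
gripper_width: 0.504
gripper_force: 29.8
```

```bash
python3 - <<'E'
from h import *
st(); s=r.sense();print((np.array(s['tcp_pos'])+.006*np.array(s['ee_rot'])[:,2]-SN)@np.array([U,N]).T)
import pickle
c=cap('scene');s0=pickle.load(open('scene0.pkl','rb'))
pickle.dump(c,open('scene1.pkl','wb'))
cv2.imwrite('pics/b2.png',np.hstack([cv2.resize(s0['img'][180:280,310:410,::-1],(400,400),interpolation=2),cv2.resize(c['img'][180:280,310:410,::-1],(400,400),interpolation=2)]))
E
```

```text
t 7.8 gp [0.554  0.0145 0.0702] F [-3.5  -0.63  4.32] w 0.504 gf 29.78 J [  19.2   23.6  -27.4    3.2  -33.2 -110.7]
[-0.00824115  0.00577286]
```

View pics/b2.png

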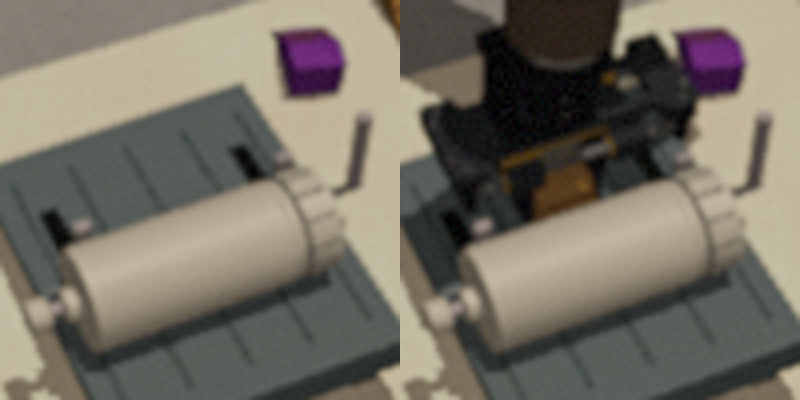

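Side by side, the bottle is unmoved and the chock is about 8 mm short. I'll push in small steps and watch the bottle's image shift.

Request:
move_arm([
  {"grip":0.3,"xyz":[-2,0,0],"angular":[0,0,0]},
  {"grip":0.3,"xyz":[-4,0,0],"angular":[0,0,0]},
  {"grip":0.3,"xyz":[-6,0,0],"angular":[0,0,0]},
  {"grip":0.3,"xyz":[-8,0,0],"angular":[0,0,0]},
  {"grip":0.3,"xyz":[-8,0,0],"angular":[0,0,0]},
  {"grip":0.3,"xyz":[-8,0,0],"angular":[0,0,0]},
])

```text
time_s: 8.45
tcp_pos: [0.5612, 0.0148, 0.0769]
ee_rot: [[-0.994, -0.019, 0.107], [-0.019, 1.0, 0.005], [-0.107, 0.003, -0.994]]
wrist_force: [-3.7, -1.2, 4.8]
gripper_width: 0.502
gripper_force: 29.8
```

```bash
cat >> h.py <<'E'
def shift(c):
    import pickle
    a=pickle.load(open('scene1.pkl','rb'))
    g=lambda i:cv2.cvtColor(i['img'],cv2.COLOR_RGB2GRAY).astype(np.float32)
    p,q=proj(c,B),proj(c,B+.01*U); print('10mm uphill =',np.round(q-p,2),'px')
    for (x,y,w,h) in((312,250,40,26),(330,230,68,40),(372,218,30,30)):
        f=np.ascontiguousarray; A=f(g(a)[y:y+h,x:x+w]);C=f(g(c)[y:y+h,x:x+w])
        print(np.round(cv2.phaseCorrelate(A,C,cv2.createHanningWindow((w,h),cv2.CV_32F))[0],2),end=' ')
    print()
def rel():
    s=r.sense();print('rel U,N',np.round((np.array(s['tcp_pos'])+.006*np.array(s['ee_rot'])[:,2]-SN)@np.array([U,N]).T*1000,1))
E
python3 -c "
from h import *
st();rel();shift(cap('scene'))"
```

```text
t 8.45 gp [0.5618 0.0148 0.071 ] F [-3.67 -1.22  4.79] w 0.502 gf 29.77 J [  18.9   24.1  -26.2    3.1  -33.8 -110.3]
rel U,N [-0.3  5.8]
10mm uphill = [1.54 2.59] px
[0.15 0.61] [ 0.19 -0.14] [-0.03 -0.15]
```

Request:
move_arm([
  {"grip":0.3,"xyz":[-1.5,0,0],"angular":[0,0,0]},
  {"grip":0.3,"xyz":[-3,0,0],"angular":[0,0,0]},
  {"grip":0.3,"xyz":[-4,0,0],"angular":[0,0,0]},
  {"grip":0.3,"xyz":[-4,0,0],"angular":[0,0,0]},
  {"grip":0.3,"xyz":[-4,0,0],"angular":[0,0,0]},
])

```text
time_s: 9.0
tcp_pos: [0.5639, 0.0147, 0.0772]
ee_rot: [[-0.994, -0.019, 0.104], [-0.018, 1.0, 0.005], [-0.104, 0.003, -0.995]]
wrist_force: [-6.1, -1.2, 7.8]
gripper_width: 0.508
gripper_force: 29.8
```

```bash
python3 -c "
from h import *
st();rel();c=cap('scene');shift(c)
import pickle;pickle.dump(c,open('scene2.pkl','wb'))"
```

```text
t 9.0 gp [0.5645 0.0147 0.0713] F [-6.11 -1.16  7.8 ] w 0.508 gf 29.78 J [  18.8   24.4  -25.7    3.   -34.2 -110.1]
rel U,N [2.4 5.8]
10mm uphill = [1.54 2.59] px
[0.28 0.84] [0.29 0.6 ] [0.08 0.32]
```

The bottle has moved about 2 mm and the push force has risen, so the chock is snug. Now I'll release it and back off along the tool axis.

Request:
move_arm([
  {"grip":0.55,"xyz":[0,0,0],"angular":[0,0,0]},
  {"grip":0.7,"xyz":[0,0,0],"angular":[0,0,0]},
  {"grip":0.8,"xyz":[0,0,0],"angular":[0,0,0]},
  {"grip":0.8,"xyz":[0,0,0],"angular":[0,0,0]},
  {"grip":0.8,"xyz":[0,0,-5],"angular":[0,0,0]},
  {"grip":0.8,"xyz":[0,0,-20],"angular":[0,0,0]},
  {"grip":0.8,"xyz":[0,0,-50],"angular":[0,0,0]},
  {"grip":0.8,"xyz":[0,0,-95],"angular":[0,0,0]},
  {"grip":0.8,"xyz":[0,0,-130],"angular":[0,0,0]},
  {"grip":0.8,"xyz":[0,0,-130],"angular":[0,0,0]},
])

```text
time_s: 10.05
tcp_pos: [0.5542, 0.015, 0.213]
ee_rot: [[-0.993, -0.02, 0.119], [-0.02, 1.0, 0.008], [-0.12, 0.006, -0.993]]
wrist_force: [1.2, 0.7, -0.3]
gripper_width: 0.796
gripper_force: 0.0
```

```bash
python3 - <<'E'
from h import *
st();c=cap('scene');shift(c)
cv2.imwrite('pics/b3.png',cv2.resize(c['img'][170:280,300:420,::-1],(720,600),interpolation=2))
R=toolR(-90)
print(R); go([.61,.161,.21],R); R=toolR(90);go([.61,.161,.21],R)
E
```

```text
t 10.05 gp [0.5549 0.015  0.2071] F [ 1.22  0.67 -0.3 ] w 0.796 gf 0.0 J [  19.3   13.7  -18.1    2.3  -51.6 -109.4]
10mm uphill = [1.54 2.59] px
[0.35 0.66] [0.19 0.65] [-0.14  0.21] 
[[-2.22044605e-16  1.00000000e+00  0.00000000e+00]
 [ 1.00000000e+00  2.22044605e-16  0.00000000e+00]
 [ 0.00000000e+00  0.00000000e+00 -1.00000000e+00]]
xyz [-60.4 145.1   1.7] ang [0.0952 0.0848 1.588 ]
xyz [-60.4 145.1   1.7] ang [-0.0844  0.0947 -1.5499]
```

View pics/b3.png

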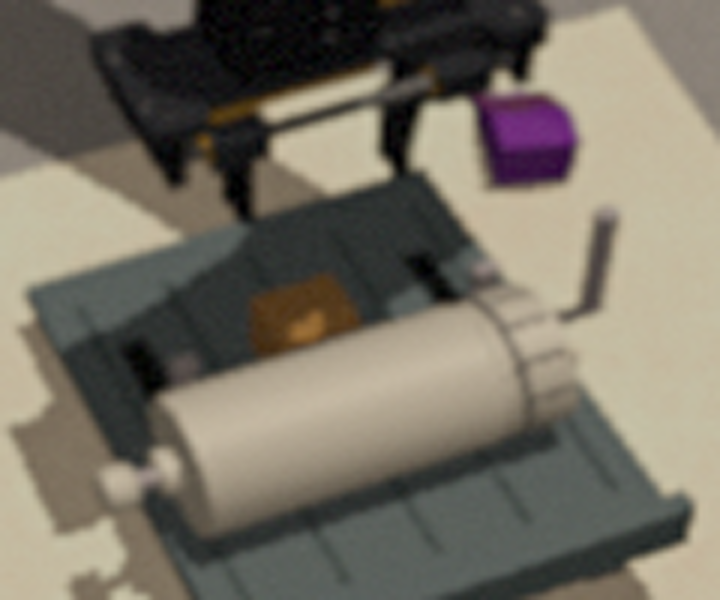

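The chock sits against the bottle's middle at (300,318), released, and the bottle rests on it. Next I'll turn the tool, shut the fingers and go uphill of the lever (tip at (605,215)).

Request:
move_arm([
  {"grip":0.8,"xyz":[-66,146,-10],"angular":[-0.008,0.009,-0.15]},
  {"grip":0,"xyz":[-66,146,-10],"angular":[-0.016,0.018,-0.3]},
  {"grip":0,"xyz":[-66,146,-10],"angular":[-0.024,0.027,-0.45]},
  {"grip":0,"xyz":[-66,146,-10],"angular":[-0.032,0.036,-0.6]},
  {"grip":0,"xyz":[-66,146,-10],"angular":[-0.04,0.045,-0.75]},
  {"grip":0,"xyz":[-66,146,-10],"angular":[-0.05,0.055,-0.9]},
  {"grip":0,"xyz":[-66,146,-10],"angular":[-0.058,0.064,-1.05]},
  {"grip":0,"xyz":[-66,146,-10],"angular":[-0.066,0.074,-1.2]},
  {"grip":0,"xyz":[-66,146,-10],"angular":[-0.075,0.084,-1.35]},
  {"grip":0,"xyz":[-66,146,-10],"angular":[-0.084,0.095,-1.5]},
])

```text
time_s: 11.1
tcp_pos: [0.6126, 0.1612, 0.2223]
ee_rot: [[-0.05, -0.999, -0.011], [-0.999, 0.05, -0.001], [0.001, 0.011, -1.0]]
wrist_force: [0.2, -0.1, -0.2]
gripper_width: 0.069
gripper_force: 0.0
```

```bash
python3 - <<'E'
from h import *
st();go([.622,.162,.19],toolR(91));go([.622,.162,.124],toolR(91));shift(cap('scene'))
E
```

```text
t 11.1 gp [0.6125 0.1612 0.2163] F [ 0.2  -0.08 -0.15] w 0.069 gf 0.0 J [ 29.2  24.1   0.1  -0.3 -66.5 -32. ]
xyz [-1.3 -9.7 26.2] ang [ 0.0106 -0.0009 -0.0671]
xyz [ -1.4 -10.4  92.2] ang [ 0.0106 -0.0009 -0.0671]
10mm uphill = [1.54 2.59] px
[0.29 0.76] [0.56 0.76] [-0.09  0.29]
```

Request:
move_arm([
  {"grip":0,"xyz":[-1,-11,10],"angular":[0.01,-0.001,-0.067]},
  {"grip":0,"xyz":[-1,-11,40],"angular":[0.01,-0.001,-0.067]},
  {"grip":0,"xyz":[-1,-11,70],"angular":[0.01,-0.001,-0.067]},
  {"grip":0,"xyz":[-1,-11,92],"angular":[0.01,-0.001,-0.067]},
  {"grip":0,"xyz":[-1,-11,92],"angular":[0.01,-0.001,-0.067]},
  {"grip":0,"xyz":[-1,-11,92],"angular":[0.01,-0.001,-0.067]},
])

```text
time_s: 11.75
tcp_pos: [0.6235, 0.1617, 0.1316]
ee_rot: [[0.011, -1.0, 0.002], [-1.0, -0.011, 0.0], [-0.0, -0.002, -1.0]]
wrist_force: [0.2, 0.5, 0.9]
gripper_width: 0.005
gripper_force: 0.0
```

```bash
python3 - <<'E'
from h import *
st();c=cap('scene');t=cap('top')
cv2.imwrite('pics/d1.png',np.hstack([cv2.resize(c['img'][160:280,330:450,::-1],(400,400),interpolation=2),cv2.resize(t['img'][100:180,245:325,::-1],(400,400),interpolation=2)]))
# fold waypoints (tip's downhill lower corner on the bar's uphill face)
H=np.array([.592,.162,.045]);s=r.sense();R0=np.array(s['ee_rot']);g=s['tcp_pos']+.006*R0[:,2]
for th in(0,15,30,45,60,75,90,100):
    a=rad(th+6);rr=.060
    k=H+[-rr*np.sin(a)+.005*np.cos(a),0,rr*np.cos(a)+.005*np.sin(a)]
    if th>=90:k[2]-=.002
    print(th,np.round(R0.T@(k+[.015,0,.019]-g)*1000,1))
E
```

```text
t 11.75 gp [0.6235 0.1617 0.1256] F [0.2  0.51 0.91] w 0.005 gf 0.0 J [ 28.9  29.3  -5.4   0.  -55.2 -28.3]
0 [ 0.  18.7  3.1]
15 [-0.1 34.2  5.4]
30 [-0.3 48.6 11.7]
45 [-0.4 60.9 21.4]
60 [-0.5 70.3 34.1]
75 [-0.5 76.1 48.7]
90 [-0.5 77.9 66.3]
100 [-0.5 76.8 76.7]
```

View pics/d1.png

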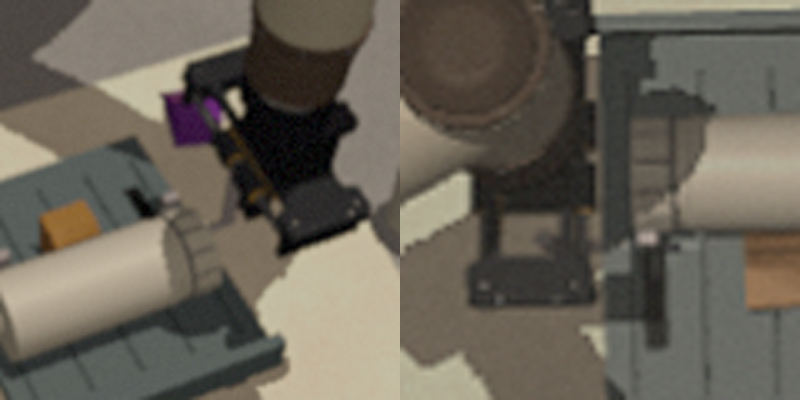

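The picture shows the shut fingers at (255,200), just uphill of the lever at (228,200), clear of board and bottle. Now I'll fold along the arc.

Request:
move_arm([
  {"grip":0,"xyz":[0,8,1],"angular":[0,0,0]},
  {"grip":0,"xyz":[0,14,2],"angular":[0,0,0]},
  {"grip":0,"xyz":[0,19,3],"angular":[0,0,0]},
  {"grip":0,"xyz":[0,27,4],"angular":[0,0,0]},
  {"grip":0,"xyz":[0,34,5.5],"angular":[0,0,0]},
  {"grip":0,"xyz":[0,42,8.5],"angular":[0,0,0]},
  {"grip":0,"xyz":[0,49,12],"angular":[0,0,0]},
  {"grip":0,"xyz":[0,55,16.5],"angular":[0,0,0]},
  {"grip":0,"xyz":[0,61,21.5],"angular":[0,0,0]},
  {"grip":0,"xyz":[0,61,21.5],"angular":[0,0,0]},
])

```text
time_s: 12.85
tcp_pos: [0.5608, 0.1608, 0.109]
ee_rot: [[0.011, -1.0, -0.001], [-1.0, -0.011, 0.0], [-0.0, 0.001, -1.0]]
wrist_force: [0.1, 0.4, 0.1]
gripper_width: 0.003
gripper_force: 0.0
```

```bash
python3 - <<'E'
from h import *
st();c=cap('scene');shift(c)
cv2.imwrite('pics/d2.png',cv2.resize(c['img'][160:280,300:450,::-1],(750,600),interpolation=2))
E
```

```text
t 12.85 gp [0.5608 0.1608 0.103 ] F [0.06 0.36 0.07] w 0.003 gf 0.0 J [ 31.9  25.7 -15.7  -0.  -48.6 -31.2]
10mm uphill = [1.54 2.59] px
[0.34 0.95] [0.46 0.55] [0.31 0.3 ]
```

View pics/d2.png

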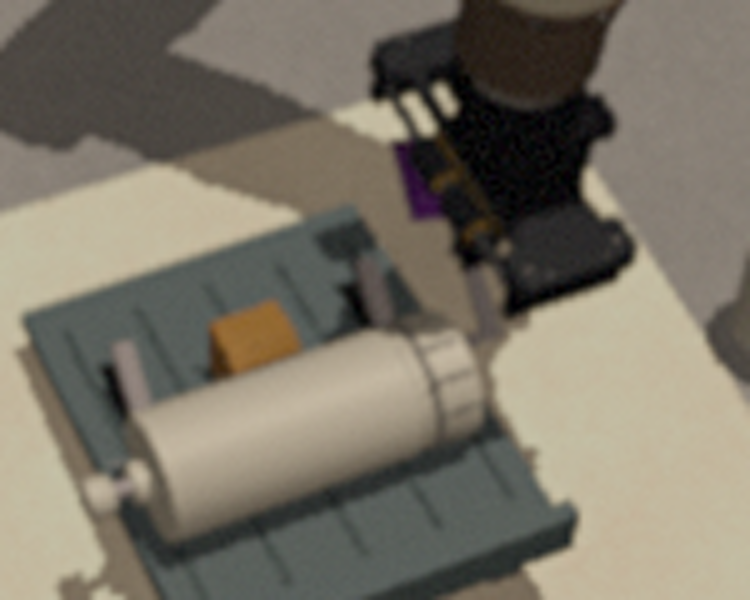

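The stop is about half folded (prongs at (130,380) and (372,285)), and the chock is holding the bottle. I'll fold it the rest of the way.

Request:
move_arm([
  {"grip":0,"xyz":[0,5,6],"angular":[0,0,0]},
  {"grip":0,"xyz":[0,9.5,12.5],"angular":[0,0,0]},
  {"grip":0,"xyz":[0,12.5,19.5],"angular":[0,0,0]},
  {"grip":0,"xyz":[0,15,27],"angular":[0,0,0]},
  {"grip":0,"xyz":[0,16.5,35],"angular":[0,0,0]},
  {"grip":0,"xyz":[0,17,42],"angular":[0,0,0]},
  {"grip":0,"xyz":[0,17,42],"angular":[0,0,0]},
  {"grip":0,"xyz":[0,17,42],"angular":[0,0,0]},
])

```text
time_s: 13.7
tcp_pos: [0.5458, 0.1611, 0.0709]
ee_rot: [[0.013, -1.0, 0.003], [-1.0, -0.013, 0.001], [-0.001, -0.003, -1.0]]
wrist_force: [-5.5, -0.1, 18.3]
gripper_width: 0.01
gripper_force: 9.3
```

Request:
move_arm([
  {"grip":0,"xyz":[0,0,2],"angular":[0,0,0]},
  {"grip":0,"xyz":[0,0,4],"angular":[0,0,0]},
  {"grip":0,"xyz":[0,0,4],"angular":[0,0,0]},
])

```text
time_s: 14.0
tcp_pos: [0.5459, 0.1612, 0.0704]
ee_rot: [[0.014, -1.0, 0.004], [-1.0, -0.014, 0.0], [-0.0, -0.004, -1.0]]
wrist_force: [-12.8, -1.5, 37.5]
gripper_width: 0.006
gripper_force: 19.3
```

```bash
python3 - <<'E'
from h import *
st();shift(cap('scene'))
E
```

```text
t 14.0 gp [0.546  0.1612 0.0644] F [-12.84  -1.53  37.51] w 0.006 gf 19.3 J [ 32.8  27.4 -20.1   0.2 -42.3 -32.1]
10mm uphill = [1.54 2.59] px
[0.3  0.77] [0.44 0.66] [0.03 0.3 ]
```

Request:
move_arm([
  {"grip":0,"xyz":[0,0,-20],"angular":[0,0,0]},
  {"grip":0,"xyz":[0,0,-60],"angular":[0,0,0]},
  {"grip":0,"xyz":[0,0,-110],"angular":[0,0,0]},
  {"grip":0,"xyz":[-100,0,-150],"angular":[0,0,0]},
  {"grip":0,"xyz":[-150,0,-180],"angular":[0,0,0]},
  {"grip":0,"xyz":[-180,0,-180],"angular":[0,0,0]},
  {"grip":0,"xyz":[-180,0,-180],"angular":[0,0,0]},
])

```text
time_s: 14.75
tcp_pos: [0.5425, 0.3426, 0.2448]
ee_rot: [[0.012, -1.0, 0.002], [-1.0, -0.012, 0.001], [-0.001, -0.002, -1.0]]
wrist_force: [1.5, -0.3, -0.2]
gripper_width: 0.009
gripper_force: 0.0
```

```bash
python3 - <<'E'
from h import *
import pickle
st();c=cap('scene');shift(c);s0=pickle.load(open('scene0.pkl','rb'))
H=np.array([.592,.1615,.045]); P=np.array([.0,.0,0])
def col(c,X): u,v=proj(c,X).round().astype(int); return c['img'][v,u]
for th in(0,50,70,80,90):
    a=rad(th+6);print(th,[(col(s0,H+q*np.array([-np.sin(a),0,np.cos(a)])).tolist(),col(c,H+q*np.array([-np.sin(a),0,np.cos(a)])).tolist()) for q in(.045,.06,.075)])
# top view: lever pixels now along x at y .1615
t=cap('top');t0=pickle.load(open('top0.pkl','rb'))
for x in np.arange(.49,.6,.01): print(round(x,2),[t['img'][tuple(proj(t,[x,y,.04]).round().astype(int)[::-1])].mean().round() for y in np.arange(.145,.181,.004)])
E
```

```text
t 14.75 gp [0.5425 0.3426 0.2388] F [ 1.49 -0.34 -0.16] w 0.009 gf 0.0 J [ 46.7  23.7   2.6   0.  -68.8 -46.1]
10mm uphill = [1.54 2.59] px
[0.47 0.75] [0.27 0.52] [-0.17  0.44] 
0 [([75, 66, 62], [194, 183, 157]), ([73, 65, 64], [195, 185, 159]), ([137, 125, 118], [195, 186, 161])]
50 [([192, 180, 154], [196, 183, 157]), ([192, 181, 155], [195, 184, 158]), ([60, 30, 63], [61, 31, 65])]
70 [([193, 180, 155], [188, 176, 152]), ([193, 183, 157], [196, 185, 159]), ([126, 111, 94], [128, 114, 100])]
80 [([192, 181, 155], [160, 147, 135]), ([193, 180, 154], [172, 158, 140]), ([192, 180, 153], [189, 176, 152])]
90 [([193, 183, 156], [151, 138, 131]), ([193, 180, 154], [141, 129, 122]), ([192, 180, 154], [142, 129, 124])]
0.49 [np.float64(164.0), np.float64(164.0), np.float64(162.0), np.float64(165.0), np.float64(165.0), np.float64(164.0), np.float64(163.0), np.float64(167.0), np.float64(164.0)]
0.5 [np.float64(165.0), np.float64(167.0), np.float64(161.0), np.float64(165.0), np.float64(167.0), np.float64(165.0), np.float64(165.0), np.float64(162.0), np.float64(163.0)]
0.51 [np.float64(159.0
[... 853 characters left out ...]

0.56 [np.float64(150.0), np.float64(97.0), np.float64(96.0), np.float64(90.0), np.float64(124.0), np.float64(148.0), np.float64(146.0), np.float64(167.0), np.float64(165.0)]
0.57 [np.float64(153.0), np.float64(98.0), np.float64(95.0), np.float64(103.0), np.float64(135.0), np.float64(144.0), np.float64(137.0), np.float64(172.0), np.float64(166.0)]
0.58 [np.float64(154.0), np.float64(95.0), np.float64(90.0), np.float64(95.0), np.float64(124.0), np.float64(145.0), np.float64(141.0), np.float64(143.0), np.float64(167.0)]
0.59 [np.float64(102.0), np.float64(105.0), np.float64(105.0), np.float64(102.0), np.float64(122.0), np.float64(141.0), np.float64(136.0), np.float64(138.0), np.float64(169.0)]
```

The lever lies folded flat, and the chock alone is holding the bottle still. Handing in.

```bash
python3 -c "
from station import r
print(r.finish_job())"
```

```text
the job is handed in; nothing more can be done
None
```

I handed the job in at about 15 s; the verdict isn't shown, but in the last images the stop was folded flat and the chock alone was holding the bottle, about 2–3 mm from where it started.

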